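Fit the grating disc on the food processor's keyed drive shaft

TASK

Fit the grating disc from the cutting board onto the food processor: lower its hub over the drive shaft, turn it with light pressure until the two tabs in the hub drop into the keyways of the shaft, and leave it fully home and level, with the gripper clear. Never force it, either downwards or in turning, and leave the jar, the tub and the bowl where they stand.

Things in the scene. Friction and masses are not known exactly. Their poses are not given: they have to be found in the camera images.
- hub_center (a point): Grating disc, 0.3 kg: steel disc 140 mm across (top face 12 mm above the hub's underside), grey plastic hub 60 mm tall. Point on the hub's axis, half-way up (30 mm). Above the disc the hub is a block, 30 mm thick along its x, 50 mm long along its y, topping a round collar (44 mm across, up to 14 mm). Grip it across the 30 mm. Starts level on the board; z up.
- hub_under (a point): Centre of the hub's open underside; same axes. Bore 31 mm wide and 14 mm deep, then 18.4 mm wide up to 44 mm. In the wide bore two opposite tabs on the hub's y axis (under the small ribs at the block's ends), each 6 mm wide, 10 mm tall, reaching in to 9.5 mm off the axis, flush with the underside. Half a turn makes no difference.
- drive_seat (a point): On the shaft's vertical axis, at the flat seat (boss 48 mm across, 110 mm above the table) where the hub's underside rests when home. Axes: the machine's, z up. On it stands the shaft's keyed section, 28 mm across, 12 mm tall, with two opposite keyways 8.5 mm wide, open at top. With tabs off the keyways the hub rests 12 mm above home.
- pin_tip (a point): Tip of the steel drive shaft, 42 mm above the seat: a plain pin 16 mm across above the keyed section, with a 6 mm cone on top. The shaft is braked and cannot be turned. The line through its keyways is at an unreported angle, up to 1.1 rad (63 degrees) either way from the machine's y axis. Tabs drop in within about 0.08 rad of it.
- processor: Food processor base, fixed: white housing 240 x 210 mm with a round aluminium pan on top, 200 mm across, rim 112 mm above the table. Origin: centre of its underside, on the table, below the shaft.
- board: White plastic cutting board, 180 x 180 mm, 12 mm thick, fixed. Its origin is the centre of its underside, on the table.
- jar: Closed glass jar with a steel cap, 72 mm across and 110 mm tall, loose. Origin: centre of its underside. To be left alone.
- tub: Closed white plastic tub, 84 mm across and 100 mm tall, loose. Origin: centre of its underside. To be left alone.
- bowl: White ceramic bowl, 130 mm across and 50 mm tall, loose. Origin: centre of its underside. To be left alone.
There are look-alikes about, which are no part of the job. What is shaped like the part that bears hub_center but black or brown is not meant.

How it is judged:
By the outcome, as a careful person would: the job done as asked, in the order asked, and still so for the second after the job is handed in, with the robot touching nothing.
It also fails if it takes over 72 s, if anything falls off the work surface, if the arm or the gripper's body presses on something with over 40 N, if the wrist force passes 120 N, or if a joint passes its speed limit or range.

ROBOT

A 6-joint arm with a two-finger parallel gripper is mounted at the origin on the work surface. World frame = base frame: x ahead of the robot, y to its left, z up, the work surface at z = 0. Lengths are in m, angles in degrees, forces in N, time in s.
With the tool pointing down it reaches from about 0.375 to 0.825 m from the base axis. Payload 5.5 kg.
Tool frame: the origin (TCP) lies between the finger pads; the fingertips stand env.tips_ahead ahead of it and the grasp point (between the pads) lies 8 mm behind it (env.tips_ahead is the distance from the TCP to the fingertips, in m); z points along the fingers, y is the direction in which the jaws open and shut (so a half turn about z gives the same grasp; the last joint's range is limited). The gripper opens to 85 mm and grips with 20 to 120 N. Pads are 22 mm wide; open, the fingers measure 114 mm over their backs; the gripper's body (76 mm by 85 mm) begins 54 mm behind the grasp point. The pads swing forward as they close: fully open they stand 13 mm farther back than shut.
Start: joints at [-65.833, 17.962, -2.699, 69.339, 0, 90], TCP at [0.246, -0.547, 0.242] pointing down, gripper open.
Joint ranges: [-152.73, 152.73], [-39.44, 99.34], [-58.76, 71.6], [-118.89, 123.64], [-81.53, 83.1], [-180, 180]. Speed limits (degrees/s): [136.94, 136.94, 172.46, 180, 180, 180].

INTERFACE

Orientations are given as [roll, pitch, yaw] about the fixed x, y, z axes, in that order (R = Rz(yaw) Ry(pitch) Rx(roll)).
In Python, from plant import env, snapshot, camera_info, close_job gives the robot as it stands.
- The arm moves only by the tool send_rows, never from a script. Its argument "moves" is text: rows parted by semicolons, each of 7 numbers parted by spaces: the finger opening in cm, from 0 to 8.54, then the shift along the tool's x, y, z in cm, then the turn, a rotation vector about the tool's x, y, z in degrees. A call has 1 to 5 rows; each row is the pose to reach, as a shift and turn from the pose measured when the call began, along the tool's axes at that moment; what a row does not reach only later rows make up. A row lasts 1/10 s, in which the tool goes at most 50 mm and 8.59 degrees, less where a joint would pass 70% of its speed; a pose out of reach is approached as far as the arm can. A call with a gripper value outside its range is refused whole. The fingers move at their own pace and stop on an object; "newtons" is the grip in N (left out, the last holds). Time passes only in rows, so rows that repeat a pose let the fingers close. It gives the time, the measured TCP pose, the force and the opening at its end, in the units of the state.
- env.get_obs(): the state, without advancing time (a new reading comes with each control period).
- snapshot(name): name is "scene" or "top" or "wrist"; returns the picture (400x640x3 uint8, red, green, blue); there is no depth.
- camera_info(name): a dict with "fx", "fy", "cx", "cy" (pixels), "view" (4x4, takes a point from world to camera coordinates). Camera axes: x right, y down, z forward; pixel columns grow to the right and rows downward; lengths in m; the calibration is good to about 2 mm. A picture is of the moment at which its call begins: read the wrist's pose just before it. camera_info takes no time and is no camera call; for the wrist camera it gives the pose at the moment of the call.
- close_job(): hands the job in, once; it reports no verdict.
The state is a dict: "time": time; "q": joint angles; "qd": joint speeds; "effort": joint torques, N m; "tool_pos": TCP position; "orientation": TCP orientation; "contact_force": force on the tool from outside, world axes, zero at the start; "moment": the same for the moment, N m; "finger_gap": finger opening in m.
Only numpy, scipy, OpenCV 4.12 (cv2) and the standard library are available. Lean on these libraries where they do the work, as an engineer would, in place of code of your own. Each camera call takes 0.05 s, during which the arm holds its last target.

## Working session

There is one attempt and no reset: what is moved stays moved. The work goes in short steps, Python scripts to look and compute and a tool call to move; the robot and the scene stay as the last step left them, time stands still between calls to the robot, and variables do not carry over. Pictures are saved under pics/ and viewed, and the job is handed in when it is done.

Besides the shell and the picture viewer there is one more tool, called as a command line: name --argument value ..., lists and objects as JSON in quotes. send_rows: Moves the arm, as the interface text tells. Its arguments: {"type":"object","properties":{"moves":{"type":"string"},"newtons":{"type":"number"}},"required":["moves"]}

```bash
ls; mkdir -p pics
python3 - <<'E'
from plant import env,snapshot,camera_info
import cv2
print(env.get_obs(), env.tips_ahead)
for n in ["scene","top","wrist"]:
    ci=camera_info(n); im=snapshot(n); cv2.imwrite(f"pics/{n}0.png",im[:,:,::-1]); print(n,ci)
E
```

```text
pics
{'time': 0.0, 'q': array([-6.58326304e+01,  1.80063015e+01, -2.75506683e+00,  6.93399025e+01,
        1.82290490e-04,  8.99971213e+01]), 'qd': array([ 0.00595722, -0.01479077, -0.03471468,  0.06817992,  0.03484051,
       -0.08082292]), 'effort': array([-1.41054465e-03, -5.39586103e+01,  3.39751625e+01,  1.90256489e-02,
        3.20307718e-04, -4.99524262e-07]), 'tool_pos': array([ 0.24540963, -0.54689151,  0.24140606]), 'orientation': array([-1.79898729e+02, -1.87378342e-04,  2.41702479e+01]), 'contact_force': array([ 0.07984311, -0.01663802, -0.95605642]), 'moment': array([ 0.00258894, -0.01464248,  0.03350612]), 'finger_gap': 0.08539984674470397} 0.011
scene {'fx': 449.9745456793894, 'fy': 449.9745456793894, 'cx': 314.6716563897931, 'cy': 203.08161607271535, 'view': array([[-0.43170626,  0.90198144, -0.00769371,  0.23009253],
       [ 0.58258722,  0.27230577, -0.76579482, -0.21566076],
       [-0.68863767, -0.33508068, -0.64303896,  1.66241279],
       [ 0.        ,  0.        ,  0.        ,  1.        ]])}
top {'fx': 375.07006980721957, 'fy': 375.07006980721957, 'cx': 319.3117568911131, 'cy': 200.06768343938316, 'view': array([[ 0.02396454, -0.99942704,  0.0239017 , -0.03367544],
       [-0.99350533, -0.02646912, -0.11066408,  0.54667384],
       [ 0.11123333, -0.02109445, -0.99357042,  1.07837174],
       [ 0.        ,  0.        ,  0.        ,  1.        ]])}
wrist {'fx': 340.48508762510556, 'fy': 340.48508762510556, 'cx': 314.89721208091726, 'cy': 200.24890848719306, 'view': array([[ 4.10445570e-01, -9.11884852e-01, -6.71776773e-04,
        -5.99154080e-01],
       [-8.79265805e-01, -3.95958577e-01,  2.64780003e-01,
        -3.49277829e-02],
       [-2.41714870e-01, -1.08087109e-01, -9.64308612e-01,
         3.78051082e-01],
       [ 0.00000000e+00,  0.00000000e+00,  0.00000000e+00,
         1.00000000e+00]])}
```

View pics/scene0.png

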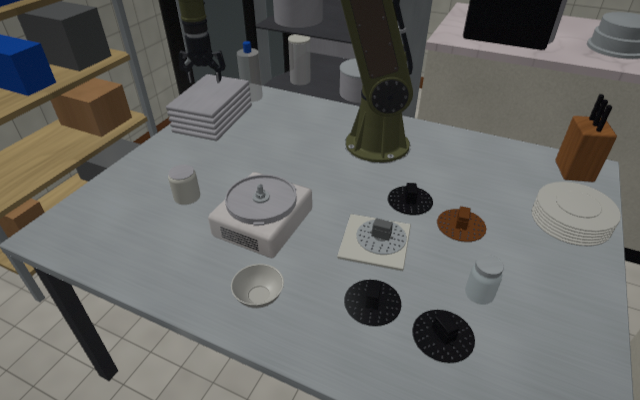

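View pics/top0.png

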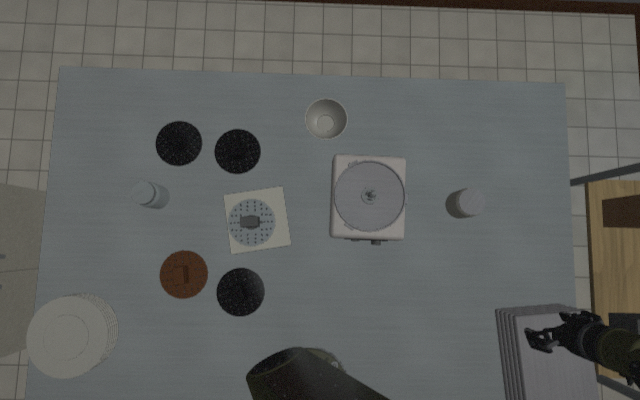

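View pics/wrist0.png

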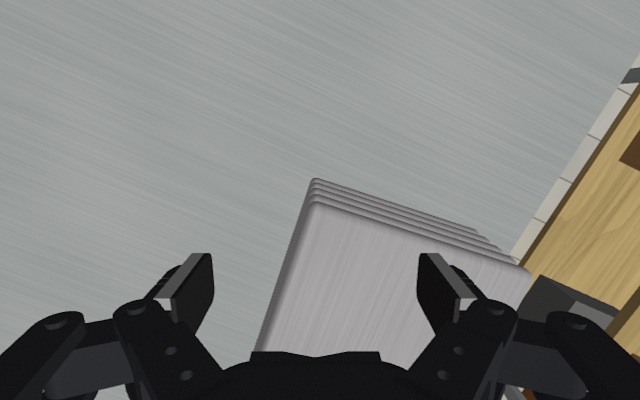

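The scene shows the grey disc on the white board (top view about 250,221), the processor with pan and shaft (370,196), tub at (467,202), bowl at (326,118), jar at (150,195), and black/brown look-alikes around. Next I measure them.

```bash
cat > h.py <<'E'
import numpy as np, cv2
from plant import env,snapshot,camera_info
def ray(ci,uv):
    V=np.array(ci['view']);R=V[:3,:3];t=V[:3,3]
    d=R.T@np.array([(uv[0]-ci['cx'])/ci['fx'],(uv[1]-ci['cy'])/ci['fy'],1.]);return -R.T@t,d
def plane(ci,uv,z):
    c,d=ray(ci,uv);return c+d*(z-c[2])/d[2]
def proj(ci,p):
    V=np.array(ci['view']);q=V[:3,:3]@np.array(p)+V[:3,3]
    return np.array([ci['fx']*q[0]/q[2]+ci['cx'],ci['fy']*q[1]/q[2]+ci['cy']])
def tri(a,b):
    (c1,d1),(c2,d2)=a,b
    s=np.linalg.lstsq(np.c_[d1,-d2],c2-c1,rcond=None)[0]
    return (c1+d1*s[0]+c2+d2*s[1])/2, np.linalg.norm(c1+d1*s[0]-c2-d2*s[1])
E
python3 - <<'E'
from h import *
a=cv2.imread('pics/top0.png');
cv2.imwrite('pics/topcrop.png',cv2.resize(a[140:270,210:420],None,fx=3.8,fy=3.8,interpolation=cv2.INTER_CUBIC))
b=cv2.imread('pics/scene0.png');
cv2.imwrite('pics/scenecrop.png',cv2.resize(b[160:280,200:420],None,fx=3.6,fy=3.6,interpolation=cv2.INTER_CUBIC))
ci=camera_info('top')
for n,uv,z in [('disc',(251.5,222),.024),('pan',(370,196),.112),('tub',(469,200),.1),('bowl',(326,118),.05),('jar',(147,195),.11),('hubtop',(251,220),.072)]: print(n,plane(ci,uv,z).round(3))
E
```

```text
disc [0.478 0.178 0.024]
pan [ 0.553 -0.157  0.112]
tub [ 0.551 -0.437  0.1  ]
bowl [ 0.792 -0.033  0.05 ]
jar [0.54  0.451 0.11 ]
hubtop [0.481 0.172 0.072]
```

View pics/topcrop.png

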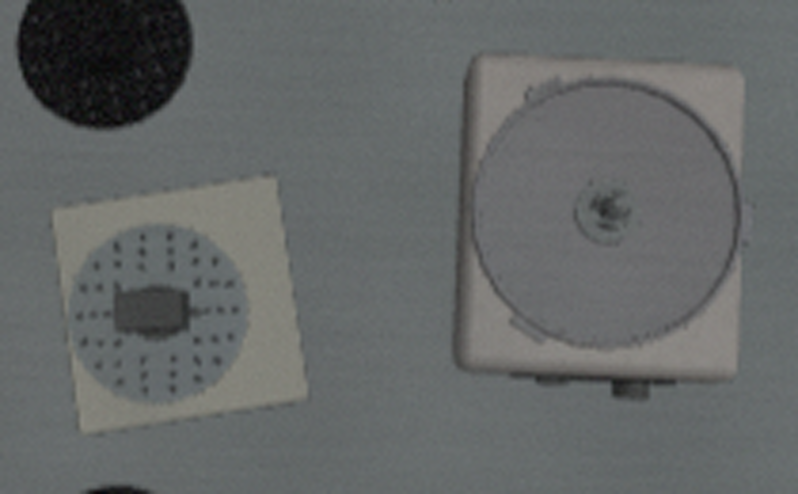

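View pics/scenecrop.png

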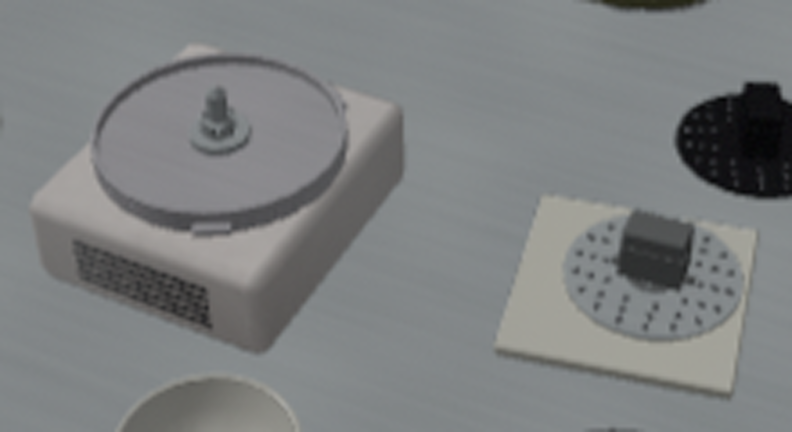

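```bash
cat >> h.py <<'E'
from scipy.spatial.transform import Rotation as Ro
def T():
    o=env.get_obs();return np.array(o['tool_pos']),Ro.from_euler('xyz',o['orientation'],degrees=True)
def go(p=None,yaw=None):
    p0,R0=T()
    p=p0 if p is None else np.array(p,float)
    yaw=R0.as_euler('xyz',degrees=True)[2] if yaw is None else yaw
    R1=Ro.from_euler('xyz',[180,0,yaw],degrees=True)
    print('shift cm',(R0.inv().apply(p-p0)*100).round(2),'rotvec',(R0.inv()*R1).as_rotvec(degrees=True).round(2))
def st():
    o=env.get_obs();print('t',round(o['time'],2),'p',o['tool_pos'].round(4),'rpy',o['orientation'].round(2),'F',o['contact_force'].round(1),'M',o['moment'].round(2),'gap',round(o['finger_gap'],4),'q',o['q'].round(1))
E
python3 - <<'E'
from h import *
p,R=T(); ci=camera_info('wrist'); V=ci['view']
c=-V[:3,:3].T@V[:3,3]
print('cam in tool',R.inv().apply(c-p),'fwd',R.inv().apply(V[2,:3]))
go([0.36,-0.16,0.30],0)
E
```

```text
cam in tool [ 0.06710559 -0.00036343 -0.13187971] fwd [-0.26479454  0.00115722  0.96430416]
shift cm [ 26.29 -30.63  -5.8 ] rotvec [-8.000e-02  2.000e-02  2.417e+01]
```

Run:
```python
from h import *
go([0.553,-0.157,0.29])
```

```text
shift cm [ 44.03 -23.    -4.81] rotvec [-0.08 -0.    0.  ]
```

send_rows --moves "8.5 4.4 -2.3 -0.5 0 0 0;8.5 8.8 -4.6 -1 0 0 0;8.5 13.2 -6.9 -1.5 0 0 0;8.5 17.6 -9.2 -2 0 0 0;8.5 22 -11.5 -2.4 0 0 0"

```text
time: 0.65
tool_pos: [0.3999, -0.3504, 0.2659]
orientation: [-179.9, -0.0, 24.1]
contact_force: [0.8, 0.3, 0.3]
finger_gap: 0.0847
```

send_rows --moves "8.5 4.4 -2.3 -0.5 0 0 0;8.5 8.8 -4.6 -1 0 0 0;8.5 13.2 -6.9 -1.5 0 0 0;8.5 17.6 -9.2 -2 0 0 0;8.5 22 -11.5 -2.4 0 0 0"

```text
time: 1.15
tool_pos: [0.5538, -0.1546, 0.2902]
orientation: [-179.9, -0.0, 24.1]
contact_force: [1.1, -1.5, -0.2]
finger_gap: 0.0851
```

Run:
```python
from h import *
st()
go([0.553,-0.157,0.29])
```

```text
t 1.15 p [ 0.5538 -0.1546  0.2902] rpy [-1.7994e+02 -1.0000e-02  2.4150e+01] F [ 1.1 -1.5 -0.2] M [-0.05 -0.07  0.  ] gap 0.0851 q [-1.560e+01  1.450e+01 -1.100e+00  7.440e+01  1.000e-01  1.402e+02]
shift cm [-0.17  0.19  0.02] rotvec [-0.06 -0.01  0.  ]
```

Run:
```python
from h import *
import pickle
st();ci=camera_info('wrist');im=snapshot('wrist')[:,:,::-1]
pickle.dump(ci,open('pics/w1.pkl','wb'))
cv2.imwrite('pics/w1.png',im)
print(proj(ci,[.553,-.157,.11]))
```

```text
t 1.15 p [ 0.5538 -0.1546  0.2902] rpy [-1.7994e+02 -1.0000e-02  2.4150e+01] F [ 1.1 -1.5 -0.2] M [-0.05 -0.07  0.  ] gap 0.0851 q [-1.560e+01  1.450e+01 -1.100e+00  7.440e+01  1.000e-01  1.402e+02]
[317.12385119 182.88960558]
```

View pics/w1.png

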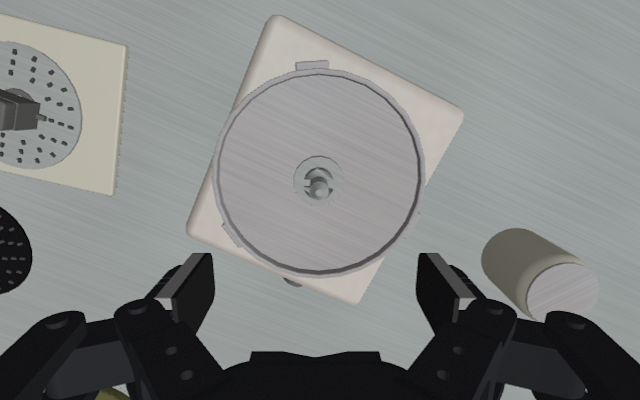

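Run:
```python
from h import *
a=cv2.imread('pics/w1.png')[145:220,270:365]
cv2.imwrite('pics/w1c.png',cv2.resize(cv2.convertScaleAbs(a,alpha=1.5,beta=-60),None,fx=8,fy=8,interpolation=cv2.INTER_CUBIC))
```

```text
(no output)
```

View pics/w1c.png

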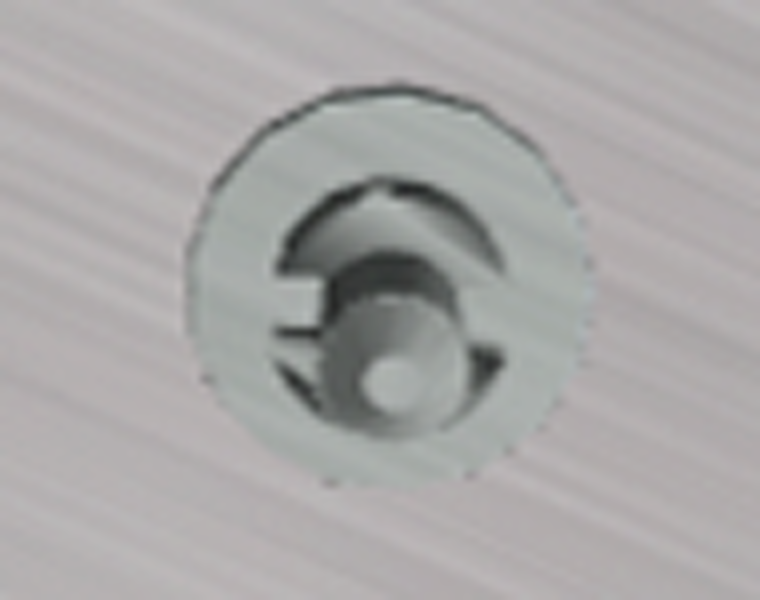

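Run:
```python
from h import *
import pickle
ci=pickle.load(open('pics/w1.pkl','rb'))
f=lambda x,y:(270+(x+.5)/8-.5,145+(y+.5)/8-.5)
print('boss',plane(ci,f(390,285),.11),'pin tip',plane(ci,f(392,380),.152))
a=plane(ci,f(275,272),.122);b=plane(ci,f(505,272),.122);print(a,b,np.linalg.norm(a-b),'ang from y',np.degrees(np.arctan2(-(a-b)[0],(a-b)[1])))
c=plane(ci,f(390,178),.122);print(c)
go([.552,-.157,.2],114)
```

```text
boss [ 0.55581162 -0.15694984  0.11      ] pin tip [ 0.55482832 -0.15718326  0.152     ]
[ 0.55414492 -0.14340522  0.122     ] [ 0.56473714 -0.16695765  0.122     ] 0.025824643867965822 ang from y 24.21486664403612
[ 0.56914952 -0.15078485  0.122     ]
shift cm [-0.96  0.53  9.03] rotvec [ 7.000e-02 -4.100e-01 -8.953e+01]
```

send_rows --moves "8.5 0 0 1 0 0 -8.5;8.5 0 0 2 0 0 -17;8.5 0 0 3 0 0 -25.5;8.5 0 0 4 0 0 -34;8.5 0 0 4.5 0 0 -42.5"

```text
time: 1.7
tool_pos: [0.5576, -0.1484, 0.244]
orientation: [-179.9, -0.4, 67.3]
contact_force: [-0.1, 0.1, -0.3]
finger_gap: 0.0849
```

send_rows --moves "8.5 0 0 1 0 0 -8.5;8.5 0 0 2 0 0 -17;8.5 0 0 3 0 0 -25.5;8.5 0 0 4 0 0 -34;8.5 0 0 4.5 0 0 -42.5"

```text
time: 2.2
tool_pos: [0.5568, -0.1482, 0.1977]
orientation: [179.9, -0.4, 110.2]
contact_force: [-0.2, -0.0, 0.8]
finger_gap: 0.0847
```

Run:
```python
from h import *
st()
go([.555,-.167,.2],114)
```

```text
t 2.2 p [ 0.5568 -0.1482  0.1977] rpy [179.89  -0.37 110.18] F [-0.2 -0.   0.8] M [-0.05 -0.02 -0.02] gap 0.0847 q [-15.1  16.7 -10.3  63.1   0.4  54.7]
shift cm [-1.7  -0.82 -0.25] rotvec [ 0.12 -0.36 -3.82]
```

send_rows --moves "8.5 -1.7 -0.8 0 0.1 -0.4 -3.8;8.5 -1.7 -0.8 0 0.1 -0.4 -3.8;8.5 -1.7 -0.8 0 0.1 -0.4 -3.8"

```text
time: 2.5
tool_pos: [0.5549, -0.167, 0.1974]
orientation: [180.0, -0.0, 113.9]
contact_force: [0.8, 1.0, -0.0]
finger_gap: 0.0852
```

Run:
```python
from h import *
import pickle
st();ci=camera_info('wrist');im=snapshot('wrist')[:,:,::-1]
pickle.dump(ci,open('pics/w2.pkl','wb'))
cv2.imwrite('pics/w2.png',im)
u=proj(ci,[.555,-.157,.12]);print(u)
x,y=int(u[0])-50,int(u[1])-40
print(x,y)
a=im[y:y+80,x:x+100]
cv2.imwrite('pics/w2c.png',cv2.resize(cv2.convertScaleAbs(a,alpha=1.5,beta=-60),None,fx=7,fy=7,interpolation=cv2.INTER_CUBIC))
```

```text
t 2.5 p [ 0.5549 -0.167   0.1974] rpy [179.99  -0.   113.86] F [ 0.8  1.  -0. ] M [-0.02  0.01 -0.01] gap 0.0852 q [-16.8  17.  -10.   63.    0.   49.4]
[321.10784438 201.27882056]
271 161
```

View pics/w2c.png

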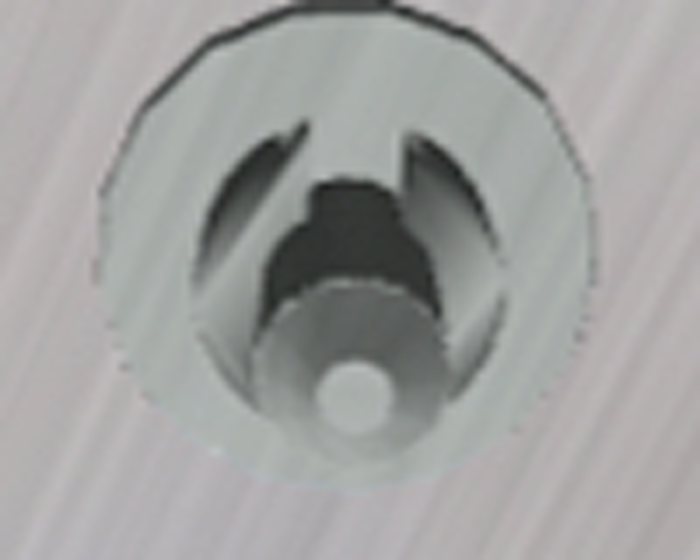

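Run:
```python
from h import *
import pickle
ci=pickle.load(open('pics/w2.pkl','rb'))
f=lambda x,y:(271+(x+.5)/7-.5,161+(y+.5)/7-.5)
print('boss',plane(ci,f(346.5,249),.11),'pin tip',plane(ci,f(354,398),.152))
l=plane(ci,f(98,249),.11);r=plane(ci,f(595,249),.11);print('d',np.linalg.norm(l-r))
a=plane(ci,f(308,125),.122);b=plane(ci,f(405,133),.122);m=(a+b)/2
print('gap',np.linalg.norm(a-b),m)
for c in ([.5555,-.157],[.555,-.1575]):
    d=m[:2]-c;print(np.degrees(np.arctan2(-d[0],d[1])),np.linalg.norm(d))
go([.42,.13,.25],90)
```

```text
boss [ 0.55422967 -0.15651569  0.11      ] pin tip [ 0.55457104 -0.15745018  0.152     ]
d 0.04727159288633442
gap 0.008636091842976614 [ 0.54907493 -0.14330799  0.122     ]
25.13864390600921 0.015124573421719903
22.660215764773792 0.01537919572282977
shift cm [32.6  -0.32 -5.25] rotvec [2.000e-02 0.000e+00 2.389e+01]
```

Run:
```python
from h import *
go([.48,.165,.22],90)
```

```text
shift cm [33.37  6.58 -2.25] rotvec [2.000e-02 0.000e+00 2.389e+01]
```

send_rows --moves "8.5 4.8 0.9 -1 0 0 6;8.5 9.6 1.8 -2 0 0 12;8.5 14.4 2.8 -2.3 0 0 18;8.5 19.2 3.8 -2.3 0 0 24;8.5 24 4.7 -2.3 0 0 24"

```text
time: 3.05
tool_pos: [0.5003, 0.0739, 0.2211]
orientation: [179.9, -0.0, 89.7]
contact_force: [0.7, 1.1, 0.5]
finger_gap: 0.085
```

Run:
```python
from h import *
go([.48,.165,.20],90)
```

```text
shift cm [ 9.09 -2.08  2.12] rotvec [ 0.1  -0.04 -0.29]
```

send_rows --moves "8.5 4.5 -1 1 0 0 0;8.5 9 -2.1 2.1 0 0 -0.3;8.5 9.1 -2.1 2.1 0 0 -0.3;8.5 9.1 -2.1 2.1 0 0 -0.3"

```text
time: 3.45
tool_pos: [0.4792, 0.1663, 0.2001]
orientation: [179.9, -0.0, 90.2]
contact_force: [-0.3, -0.9, 1.0]
finger_gap: 0.0852
```

Run:
```python
from h import *
import pickle
st();ci=camera_info('wrist');im=snapshot('wrist')[:,:,::-1]
pickle.dump(ci,open('pics/w3.pkl','wb'))
cv2.imwrite('pics/w3.png',im)
```

```text
t 3.45 p [0.4792 0.1663 0.2001] rpy [ 1.7992e+02 -2.0000e-02  9.0150e+01] F [-0.3 -0.9  1. ] M [0.03 0.03 0.02] gap 0.0852 q [ 19.1   9.2 -19.5  61.2  -0.  109. ]
```

View pics/w3.png

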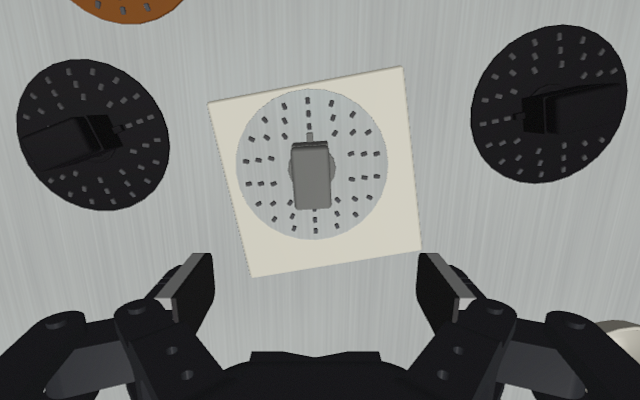

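The wrist view shows the grey hub block centred near (311,177) on the disc (centre about 312,163), long side almost vertical in the image. I'll take exact values by mask.

Run:
```python
from h import *
import pickle
im=cv2.imread('pics/w3.png');ci=pickle.load(open('pics/w3.pkl','rb'))
hsv=cv2.cvtColor(im,cv2.COLOR_BGR2HSV)
print(im[180,311],im[143,311],im[200,270],im[250,270])
g=im.max(2)
m=((g<135)&(g>95)).astype(np.uint8);m[:135]=0;m[220:]=0;m[:,:285]=0;m[:,340:]=0
m=cv2.morphologyEx(m,cv2.MORPH_OPEN,np.ones((5,5)))
c=max(cv2.findContours(m,0,1)[0],key=cv2.contourArea);r=cv2.minAreaRect(c);print(r)
box=cv2.boxPoints(r)+.0
P=np.array([plane(ci,p,.072) for p in box]);print(P.round(4));C=P.mean(0);print('hub top c',C)
for i in range(4):
    d=P[(i+1)%4]-P[i];print(np.linalg.norm(d[:2]).round(4),np.degrees(np.arctan2(-d[0],d[1])).round(2))
# disc circle: not board (yellowish): board b<r-?
sat=(im[:,:,2].astype(int)-im[:,:,0])
d=(sat<8).astype(np.uint8);q=np.zeros_like(d);cv2.circle(q,(312,164),82,1,-1);
# keep connected comp at disc
d=cv2.morphologyEx(d&q,cv2.MORPH_CLOSE,np.ones((5,5)))
c=max(cv2.findContours(d,0,1)[0],key=cv2.contourArea);e=cv2.fitEllipse(cv2.convexHull(c));print(e)
print(plane(ci,e[0],.024))
o=im.copy();cv2.ellipse(o,e,(0,0,255),1);cv2.drawContours(o,[box.round().astype(int)],0,(255,0,0),1)
cv2.imwrite('pics/w3c.png',cv2.resize(o[60:260,210:420],None,fx=2.8,fy=2.8))
```

```text
[115 117 117] [54 54 55] [178 180 177] [193 206 208]
((311.62353515625, 178.6058807373047), (59.74657440185547, 36.43083953857422), 85.60128784179688)
[[0.4613 0.2015 0.072 ]
 [0.4889 0.2037 0.072 ]
 [0.4932 0.1565 0.072 ]
 [0.4643 0.1541 0.072 ]]
hub top c [0.47691363 0.17897585 0.072     ]
0.0277 -85.42
0.0474 -174.8
0.0291 94.77
0.0475 3.58
((311.45367431640625, 163.92001342773438), (151.1271514892578, 151.9335174560547), 109.53185272216797)
[0.47640017 0.18318308 0.024     ]
```

View pics/w3c.png

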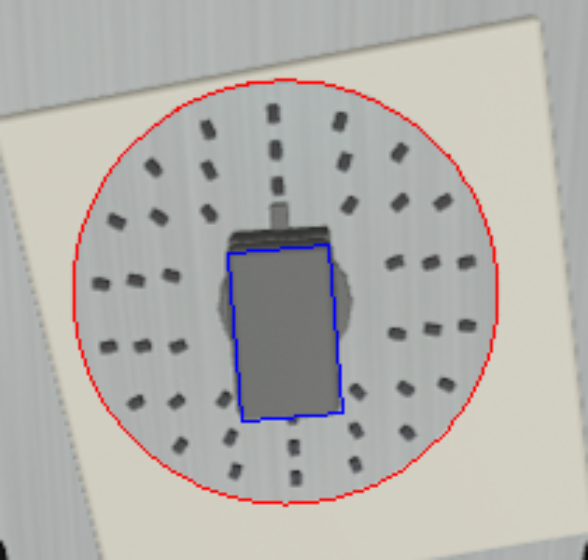

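Run:
```python
from h import *
go([.4767,.181,.042],94.5)
```

```text
shift cm [ 1.57 -0.33 15.83] rotvec [ 0.11 -0.02 -4.45]
```

send_rows --moves "8.5 1.6 -0.3 2 0.1 0 -4.4;8.5 1.6 -0.3 4 0.1 0 -4.4;8.5 1.6 -0.3 7 0.1 0 -4.4;8.5 1.6 -0.3 9 0.1 0 -4.4;8.5 1.6 -0.3 9 0.1 0 -4.4"

```text
time: 4.0
tool_pos: [0.4755, 0.1791, 0.1082]
orientation: [-179.8, 0.1, 94.3]
contact_force: [-0.2, -0.5, -0.9]
finger_gap: 0.0853
```

Run:
```python
from h import *
import pickle
go([.4767,.181,.042],94.5)
st();ci=camera_info('wrist');im=snapshot('wrist')[:,:,::-1]
pickle.dump(ci,open('pics/w4.pkl','wb'))
cv2.imwrite('pics/w4.png',im)
```

```text
shift cm [0.19 0.16 6.62] rotvec [-0.23  0.07 -0.22]
t 4.0 p [0.4755 0.1791 0.1082] rpy [-1.7977e+02  7.0000e-02  9.4280e+01] F [-0.2 -0.5 -0.9] M [-0.    0.02  0.01] gap 0.0853 q [ 20.6  13.9 -26.6  49.7   0.  106.4]
```

View pics/w4.png

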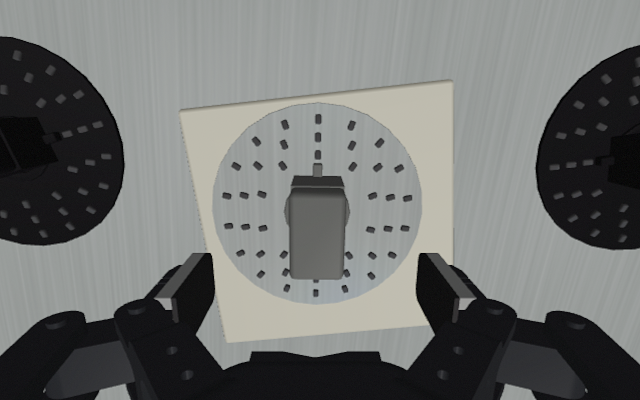

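Run:
```python
from h import *
import pickle
im=cv2.imread('pics/w4.png');ci=pickle.load(open('pics/w4.pkl','rb'))
for uv,z in [((317.5,102.5),.024),((317.5,304),.024),((213,205),.024),((423,205),.024),((317,187),.072),((317,279.5),.072),((291,190),.072),((344,190),.072),((289,278),.072),((346,278),.072)]:
    print(uv,z,plane(ci,uv,z).round(4))
```

```text
(317.5, 102.5) 0.024 [0.4715 0.2486 0.024 ]
(317.5, 304) 0.024 [0.4824 0.1097 0.024 ]
(213, 205) 0.024 [0.4077 0.1784 0.024 ]
(423, 205) 0.024 [0.546 0.189 0.024]
(317, 187) 0.072 [0.4743 0.2071 0.072 ]
(317, 279.5) 0.072 [0.4783 0.1553 0.072 ]
(291, 190) 0.072 [0.4613 0.2045 0.072 ]
(344, 190) 0.072 [0.4881 0.2066 0.072 ]
(289, 278) 0.072 [0.463 0.155 0.072]
(346, 278) 0.072 [0.494  0.1574 0.072 ]
```

send_rows --moves "8.5 0.1 0.15 1.5 -0.2 0.1 -0.2;8.5 0.1 0.15 3 -0.2 0.1 -0.2;8.5 0.1 0.15 4.5 -0.2 0.1 -0.2;8.5 0.1 0.15 5.8 -0.2 0.1 -0.2;8.5 0.1 0.15 6.5 -0.2 0.1 -0.2"

```text
time: 4.55
tool_pos: [0.4784, 0.1803, 0.0449]
orientation: [179.9, -0.1, 94.4]
contact_force: [0.1, -0.3, 0.3]
finger_gap: 0.0847
```

Run:
```python
from h import *
st();go([.4767,.18,.0425],94.5)
```

```text
t 4.55 p [0.4784 0.1803 0.0449] rpy [ 1.7988e+02 -8.0000e-02  9.4440e+01] F [ 0.1 -0.3  0.3] M [-0.1  -0.02 -0.04] gap 0.0847 q [ 20.6  18.2 -30.6  41.1   0.  106.2]
shift cm [-0.02 -0.17  0.24] rotvec [ 0.12 -0.08 -0.06]
```

send_rows --moves "6 0 -0.15 0.2 0.1 0 0;4.5 0 -0.15 0.2 0.1 0 0;3.5 0 -0.15 0.2 0.1 0 0;2.5 0 -0.15 0.2 0.1 0 0;2 0 -0.15 0.2 0.1 0 0" --newtons 50

```text
time: 5.05
tool_pos: [0.4773, 0.1804, 0.0436]
orientation: [179.9, -0.1, 94.4]
contact_force: [-1.3, -0.0, 5.3]
finger_gap: 0.0299
```

send_rows --moves "2 0 0 0 0 0 0;2 0 0 0 0 0 0;2 0 0 0 0 0 0"

```text
time: 5.35
tool_pos: [0.4771, 0.1804, 0.0435]
orientation: [179.9, -0.1, 94.4]
contact_force: [-1.8, 0.5, 0.9]
finger_gap: 0.0292
```

Run:
```python
from h import *
st()
```

```text
t 5.35 p [0.4771 0.1804 0.0435] rpy [ 1.7994e+02 -9.0000e-02  9.4450e+01] F [-1.8  0.5  0.9] M [-0.02  0.07 -0.  ] gap 0.0292 q [ 2.070e+01  1.820e+01 -3.080e+01  4.100e+01  1.000e-01  1.062e+02]
```

send_rows --moves "2 0 0 -1 0 0 0;2 0 0 -3 0 0 0;2 0 0 -6 0 0 0;2 0 0 -10 0 0 0;2 0 0 -14 0 0 0"

```text
time: 5.85
tool_pos: [0.4762, 0.1799, 0.1849]
orientation: [-180.0, -0.1, 94.4]
contact_force: [1.0, 0.3, -3.6]
finger_gap: 0.0295
```

Run:
```python
from h import *
import pickle
st();go([.555,-.157,.23],114)
ci=camera_info('wrist');im=snapshot('wrist')[:,:,::-1]
pickle.dump(ci,open('pics/w5.pkl','wb'))
cv2.imwrite('pics/w5.png',im)
```

```text
t 5.85 p [0.4762 0.1799 0.1849] rpy [-1.7999e+02 -7.0000e-02  9.4450e+01] F [ 1.   0.3 -3.6] M [ 0.08 -0.09  0.01] gap 0.0295 q [ 2.060e+01  1.010e+01 -2.060e+01  5.940e+01  1.000e-01  1.062e+02]
shift cm [-34.19   5.24  -4.55] rotvec [  0.    -0.07 -19.55]
```

View pics/w5.png

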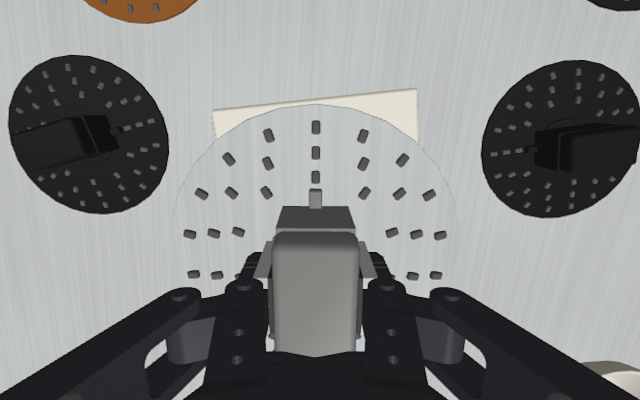

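Run:
```python
from h import *
import pickle
ci=pickle.load(open('pics/w5.pkl','rb'));p=np.array([.4762,.1799,.1849]);R=Ro.from_euler('xyz',[180,0,94.45],degrees=True)
z=.1849-.0195
for uv in [(316,104),(174,212),(459,212),(196,170),(437,170)]:
    print(uv,(R.inv().apply(plane(ci,uv,z)-p)*1000).round(1))
for uv in [(274,235),(358,235)]: print((R.inv().apply(plane(ci,uv,.1849+.0285)-p)*1000).round(1))
```

```text
(316, 104) [68.4  0.4 19.5]
(174, 212) [ 20.  -65.6  19.5]
(459, 212) [20.1 67.1 19.5]
(196, 170) [ 39.8 -53.6  19.5]
(437, 170) [39.9 55.  19.5]
[ 27.2 -13.3 -28.5]
[ 27.2  13.9 -28.5]
```

Run:
```python
from h import *
go([.5545,-.157,.215],104)
```

```text
shift cm [-34.29   4.85  -2.39] rotvec [ 0.54 -0.18 -9.55]
```

send_rows --moves "2 -3 0.5 -1.5 0 0 -2;2 -7 1 -3 0 0 -4;2 -11 1.6 -3 0 0 -6;2 -15 2.2 -3 0 0 -8;2 -19 2.8 -3 0 0 -9.5"

```text
time: 6.4
tool_pos: [0.5221, -0.0077, 0.2219]
orientation: [179.4, -0.1, 104.0]
contact_force: [0.6, 0.4, -2.8]
finger_gap: 0.0296
```

Run:
```python
from h import *
st();go([.5545,-.157,.205],104)
```

```text
t 6.4 p [ 0.5221 -0.0077  0.2219] rpy [ 1.7943e+02 -1.3000e-01  1.0404e+02] F [ 0.6  0.4 -2.8] M [ 0.02 -0.1  -0.07] gap 0.0296 q [ -1.    9.7 -16.   63.8   0.3  75. ]
shift cm [-15.27  -0.5    1.65] rotvec [ 0.57 -0.13  0.03]
```

send_rows --moves "2 -4 -0.1 0 0.2 -0.1 0;2 -8 -0.2 0.4 0.4 -0.1 0;2 -12 -0.4 0.8 0.5 -0.1 0;2 -15.2 -0.5 1.2 0.5 -0.1 0;2 -15.2 -0.5 1.2 0.5 -0.1 0"

```text
time: 6.9
tool_pos: [0.5543, -0.1601, 0.2087]
orientation: [180.0, 0.0, 103.8]
contact_force: [-0.1, -0.1, -3.9]
finger_gap: 0.0292
```

Run:
```python
from h import *
st();go([.5545,-.157,.19],104)
for n in ['scene','top','wrist']:
    cv2.imwrite(f'pics/{n}6.png',snapshot(n)[:,:,::-1])
b=cv2.imread('pics/scene6.png');
cv2.imwrite('pics/s6c.png',cv2.resize(b[130:260,190:340],None,fx=4.5,fy=4.5,interpolation=cv2.INTER_CUBIC))
st()
```

```text
t 6.9 p [ 0.5543 -0.1601  0.2087] rpy [1.7999e+02 4.0000e-02 1.0378e+02] F [-0.1 -0.1 -3.9] M [-0.   -0.    0.03] gap 0.0292 q [-16.1  16.3  -9.3  64.3  -0.   60.1]
shift cm [0.3  0.09 1.87] rotvec [ 0.01  0.04 -0.22]
t 7.05 p [ 0.5538 -0.156   0.2093] rpy [ 1.7997e+02 -9.0000e-02  1.0401e+02] F [ 0.8  0.6 -2.9] M [ 0.    0.05 -0.01] gap 0.0295 q [-15.8  16.2  -9.5  64.4   0.1  60.2]
```

View pics/s6c.png

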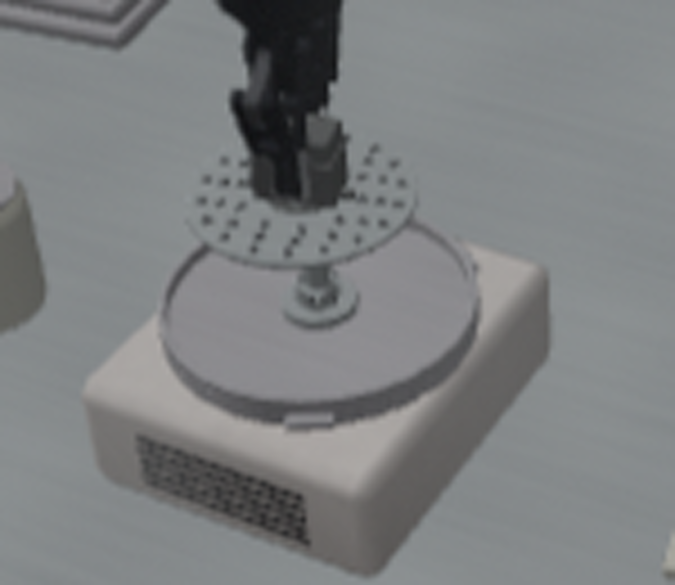

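Run:
```python
from h import *
st();go([.5545,-.157,.19],104)
```

```text
t 7.05 p [ 0.5538 -0.156   0.2093] rpy [ 1.7997e+02 -9.0000e-02  1.0401e+02] F [ 0.8  0.6 -2.9] M [ 0.    0.05 -0.01] gap 0.0295 q [-15.8  16.2  -9.5  64.4   0.1  60.2]
shift cm [-0.12  0.05  1.93] rotvec [ 0.03 -0.09  0.01]
```

send_rows --moves "2 -0.1 0.05 0.7 0 -0.1 0;2 -0.1 0.05 1.4 0 -0.1 0;2 -0.1 0.05 1.9 0 -0.1 0;2 -0.1 0.05 1.9 0 -0.1 0;2 -0.1 0.05 1.9 0 -0.1 0"

```text
time: 7.55
tool_pos: [0.5543, -0.1565, 0.1901]
orientation: [180.0, 0.0, 104.0]
contact_force: [0.1, 0.6, -3.8]
finger_gap: 0.0297
```

Run:
```python
from h import *
st();go([.5545,-.157,.18],104)
```

```text
t 7.55 p [ 0.5543 -0.1565  0.1901] rpy [179.99   0.   104.04] F [ 0.1  0.6 -3.8] M [ 0.03  0.02 -0.01] gap 0.0297 q [-15.8  16.8 -11.1  62.    0.   60.2]
shift cm [-0.06  0.    1.01] rotvec [0.01 0.   0.04]
```

send_rows --moves "2 -0.05 0 0.3 0 0 0;2 -0.05 0 0.6 0 0 0;2 -0.05 0 0.9 0 0 0;2 -0.05 0 1.1 0 0 0;2 -0.05 0 1.1 0 0 0"

```text
time: 8.05
tool_pos: [0.5542, -0.1569, 0.1786]
orientation: [-180.0, -0.0, 104.0]
contact_force: [-0.4, -0.8, -2.8]
finger_gap: 0.0294
```

send_rows --moves "2 0 0 0.2 0 0 0;2 0 0 0.4 0 0 0;2 0 0 0.6 0 0 0;2 0 0 0.7 0 0 0"

```text
time: 8.45
tool_pos: [0.554, -0.1569, 0.1713]
orientation: [-180.0, -0.0, 104.0]
contact_force: [-0.7, 0.2, -3.8]
finger_gap: 0.0294
```

send_rows --moves "2 0 0 0.2 0 0 0;2 0 0 0.4 0 0 0;2 0 0 0.5 0 0 0;2 0 0 0.5 0 0 0"

```text
time: 8.85
tool_pos: [0.5539, -0.1568, 0.1661]
orientation: [-179.9, -0.0, 104.0]
contact_force: [0.3, 0.1, -3.6]
finger_gap: 0.0295
```

send_rows --moves "2 0 0 0.2 0 0 0;2 0 0 0.4 0 0 0;2 0 0 0.5 0 0 0;2 0 0 0.5 0 0 0"

```text
time: 9.25
tool_pos: [0.5538, -0.1568, 0.1609]
orientation: [-179.9, -0.0, 104.0]
contact_force: [0.6, -0.1, -3.7]
finger_gap: 0.0297
```

send_rows --moves "2 0 0 0.2 0 0 0;2 0 0 0.4 0 0 0;2 0 0 0.5 0 0 0;2 0 0 0.5 0 0 0"

```text
time: 9.65
tool_pos: [0.5536, -0.1568, 0.1556]
orientation: [-179.9, -0.1, 104.0]
contact_force: [-0.1, -0.3, -3.8]
finger_gap: 0.0296
```

send_rows --moves "2 0 0 0.1 0 0 0;2 0 0 0.2 0 0 0;2 0 0 0.2 0 0 0"

```text
time: 9.95
tool_pos: [0.5536, -0.1567, 0.1535]
orientation: [-179.9, -0.1, 104.0]
contact_force: [0.0, 0.0, -4.4]
finger_gap: 0.0294
```

send_rows --moves "2 0 0 0.1 0 0 0;2 0 0 0.1 0 0 0"

```text
time: 10.15
tool_pos: [0.5538, -0.1568, 0.1529]
orientation: [-179.9, -0.0, 104.0]
contact_force: [-0.3, 0.8, -0.6]
finger_gap: 0.0292
```

send_rows --moves "2 0 0 0.1 0 0 0;2 0 0 0.1 0 0 0"

```text
time: 10.35
tool_pos: [0.5543, -0.1568, 0.1518]
orientation: [-180.0, -0.0, 104.0]
contact_force: [3.0, 0.6, -5.6]
finger_gap: 0.0293
```

send_rows --moves "2 0 0 0 0 0 0;2 0 0 0 0 0 0"

```text
time: 10.55
tool_pos: [0.5544, -0.1568, 0.1517]
orientation: [-180.0, -0.0, 104.1]
contact_force: [1.9, 0.4, -3.9]
finger_gap: 0.0296
```

Run:
```python
from h import *
st()
```

```text
t 10.55 p [ 0.5544 -0.1568  0.1517] rpy [-1.8000e+02 -4.0000e-02  1.0405e+02] F [ 1.9  0.4 -3.9] M [ 0.04 -0.25  0.06] gap 0.0296 q [-15.8  18.4 -14.3  57.4   0.   60.1]
```

send_rows --moves "2 0.02 0.05 0.1 0 0 0;2 0.02 0.05 0.1 0 0 0"

```text
time: 10.75
tool_pos: [0.5545, -0.1566, 0.1505]
orientation: [-180.0, -0.0, 104.1]
contact_force: [-1.1, -1.2, -2.1]
finger_gap: 0.0295
```

Run:
```python
from h import *
st()
```

```text
t 10.75 p [ 0.5545 -0.1566  0.1505] rpy [-1.7995e+02 -2.0000e-02  1.0405e+02] F [-1.1 -1.2 -2.1] M [-0.25  0.14  0.09] gap 0.0295 q [-15.8  18.4 -14.3  57.3  -0.   60.2]
```

send_rows --moves "2 0 0 0.1 0 0 0;2 0 0 0.1 0 0 0"

```text
time: 10.95
tool_pos: [0.5545, -0.1566, 0.1496]
orientation: [-180.0, -0.0, 104.1]
contact_force: [-0.8, -0.4, -0.1]
finger_gap: 0.0295
```

Run:
```python
from h import *
st()
for n in ['scene','wrist']:
    cv2.imwrite(f'pics/{n}7.png',snapshot(n)[:,:,::-1])
b=cv2.imread('pics/scene7.png');
cv2.imwrite('pics/s7c.png',cv2.resize(b[130:260,190:340],None,fx=4.5,fy=4.5,interpolation=cv2.INTER_CUBIC))
```

```text
t 10.95 p [ 0.5545 -0.1566  0.1496] rpy [-1.7995e+02 -2.0000e-02  1.0405e+02] F [-0.8 -0.4 -0.1] M [-0.09  0.14  0.08] gap 0.0295 q [-15.8  18.5 -14.4  57.1  -0.   60.2]
```

View pics/s7c.png

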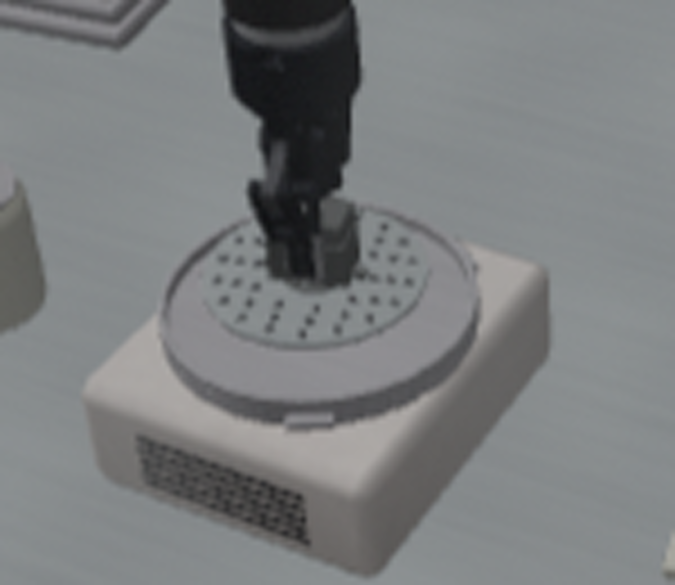

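View pics/wrist7.png

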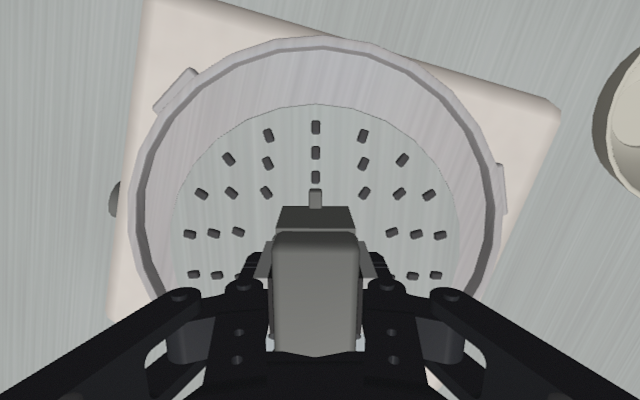

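send_rows --moves "2 0 0 0.05 0 0 0;2 0 0 0.05 0 0 0"

```text
time: 11.25
tool_pos: [0.5546, -0.1567, 0.1493]
orientation: [-180.0, -0.0, 104.1]
contact_force: [-1.0, -0.6, 1.2]
finger_gap: 0.0296
```

Run:
```python
from h import *
st()
```

```text
t 11.25 p [ 0.5546 -0.1567  0.1493] rpy [-1.7996e+02 -1.0000e-02  1.0405e+02] F [-1.  -0.6  1.2] M [-0.05  0.35  0.08] gap 0.0296 q [-15.8  18.5 -14.5  57.1  -0.   60.2]
```

send_rows --moves "2 0 0 0.03 0 0 -1;2 0 0 0.03 0 0 -2;2 0 0 0.03 0 0 -3;2 0 0 0.03 0 0 -3"

```text
time: 11.65
tool_pos: [0.5543, -0.1565, 0.1485]
orientation: [-179.9, -0.0, 107.1]
contact_force: [-0.7, 0.5, -3.6]
finger_gap: 0.0295
```

Run:
```python
from h import *
st()
```

```text
t 11.65 p [ 0.5543 -0.1565  0.1485] rpy [-1.7993e+02 -4.0000e-02  1.0709e+02] F [-0.7  0.5 -3.6] M [ 0.01 -0.01  0.02] gap 0.0295 q [-15.8  18.5 -14.5  57.   -0.   57.1]
```

send_rows --moves "2 0 0 0.1 0 0 -1;2 0 0 0.1 0 0 -2;2 0 0 0.1 0 0 -3;2 0 0 0.1 0 0 -3"

```text
time: 12.05
tool_pos: [0.5544, -0.1565, 0.1475]
orientation: [-179.9, -0.0, 110.1]
contact_force: [-0.2, 0.7, -3.6]
finger_gap: 0.0297
```

Run:
```python
from h import *
st()
```

```text
t 12.05 p [ 0.5544 -0.1565  0.1475] rpy [-1.7994e+02 -5.0000e-02  1.1013e+02] F [-0.2  0.7 -3.6] M [0.03 0.01 0.02] gap 0.0297 q [-15.8  18.6 -14.6  56.9   0.   54.1]
```

send_rows --moves "2 0 0 0.05 0 0 -1.5;2 0 0 0.1 0 0 -3;2 0 0 0.1 0 0 -4;2 0 0 0.1 0 0 -4"

```text
time: 12.45
tool_pos: [0.5543, -0.1565, 0.1465]
orientation: [-179.9, -0.1, 114.2]
contact_force: [-0.3, 0.3, -3.8]
finger_gap: 0.0294
```

send_rows --moves "2 0 0 0.1 0 0 0;2 0 0 0.1 0 0 0"

```text
time: 12.65
tool_pos: [0.5543, -0.1565, 0.1454]
orientation: [-179.9, -0.1, 114.2]
contact_force: [-0.2, -0.1, -2.7]
finger_gap: 0.0294
```

Run:
```python
from h import *
st()
```

```text
t 12.65 p [ 0.5543 -0.1565  0.1454] rpy [-1.7993e+02 -6.0000e-02  1.1416e+02] F [-0.2 -0.1 -2.7] M [-0.01  0.02 -0.02] gap 0.0294 q [-15.8  18.7 -14.7  56.7   0.   50.1]
```

send_rows --moves "2 0 0 0.1 0 0 0;2 0 0 0.2 0 0 0;2 0 0 0.2 0 0 0"

```text
time: 12.95
tool_pos: [0.554, -0.1564, 0.1431]
orientation: [-179.9, -0.1, 114.2]
contact_force: [0.6, 0.3, -4.1]
finger_gap: 0.0293
```

send_rows --moves "2 0 0 0.1 0 0 0;2 0 0 0.1 0 0 0"

```text
time: 13.15
tool_pos: [0.554, -0.1564, 0.1419]
orientation: [-179.9, -0.1, 114.2]
contact_force: [-0.8, 0.5, -2.5]
finger_gap: 0.0297
```

Run:
```python
from h import *
st()
```

```text
t 13.15 p [ 0.554  -0.1564  0.1419] rpy [-1.7990e+02 -8.0000e-02  1.1416e+02] F [-0.8  0.5 -2.5] M [0.01 0.05 0.02] gap 0.0297 q [-15.8  18.8 -15.   56.3   0.   50.1]
```

send_rows --moves "2 0 0 0.1 0 0 0;2 0 0 0.1 0 0 0"

```text
time: 13.35
tool_pos: [0.5541, -0.1565, 0.1416]
orientation: [-179.9, -0.1, 114.2]
contact_force: [-1.7, -0.0, 2.8]
finger_gap: 0.0297
```

send_rows --moves "2 0 0 0.05 0 0 0;2 0 0 0.05 0 0 0"

```text
time: 13.55
tool_pos: [0.5541, -0.1565, 0.1416]
orientation: [-179.9, -0.0, 114.2]
contact_force: [-2.4, -0.0, 3.7]
finger_gap: 0.0296
```

Run:
```python
from h import *
st()
```

```text
t 13.55 p [ 0.5541 -0.1565  0.1416] rpy [-1.7994e+02 -5.0000e-02  1.1416e+02] F [-2.4 -0.   3.7] M [0.18 0.63 0.05] gap 0.0296 q [-15.8  18.8 -15.1  56.2   0.   50.1]
```

send_rows --moves "2 0 0 -0.05 0 0 0;3.2 0 0 -0.05 0 0 0;4 0 0 -0.05 0 0 0;6 0 0 -0.05 0 0 0;6.5 0 0 -0.05 0 0 0"

```text
time: 14.05
tool_pos: [0.5542, -0.1565, 0.1421]
orientation: [-179.9, -0.0, 114.2]
contact_force: [0.1, -0.2, -0.1]
finger_gap: 0.0651
```

send_rows --moves "6.5 0 0 0 0 0 0;6.5 0 0 -1 0 0 0;6.5 0 0 -3 0 0 0;6.5 0 0 -6 0 0 0;6.5 0 0 -9 0 0 0"

```text
time: 14.55
tool_pos: [0.5541, -0.1565, 0.2336]
orientation: [-179.9, -0.1, 114.2]
contact_force: [0.6, -0.2, 0.7]
finger_gap: 0.0649
```

send_rows --moves "6.5 -2 0 -2 0 0 0;6.5 -3 0 -2 0 0 0;6.5 -3 0 -2 0 0 0"

```text
time: 14.85
tool_pos: [0.5671, -0.1849, 0.2541]
orientation: [180.0, 0.0, 114.1]
contact_force: [-0.2, 1.0, -0.3]
finger_gap: 0.0653
```

Run:
```python
from h import *
import pickle
st();ci=camera_info('wrist');pickle.dump(ci,open('pics/w8.pkl','wb'))
for n in ['wrist','scene','top']:
    cv2.imwrite(f'pics/{n}8.png',snapshot(n)[:,:,::-1])
b=cv2.imread('pics/scene8.png');
cv2.imwrite('pics/s8c.png',cv2.resize(b[130:260,190:340],None,fx=4.5,fy=4.5,interpolation=cv2.INTER_CUBIC))
```

```text
t 14.85 p [ 0.5671 -0.1849  0.2541] rpy [1.8000e+02 2.0000e-02 1.1409e+02] F [-0.2  1.  -0.3] M [ 0.04 -0.01 -0.  ] gap 0.0653 q [-18.1  17.3  -2.   70.6  -0.   47.9]
```

View pics/s8c.png

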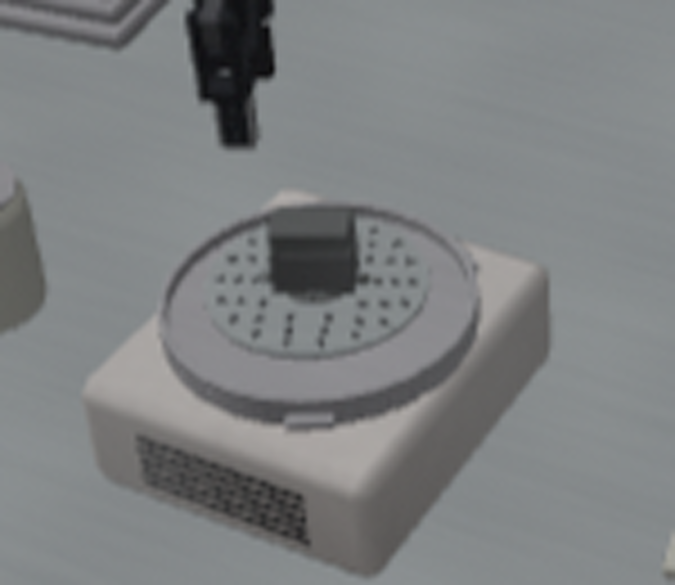

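View pics/wrist8.png

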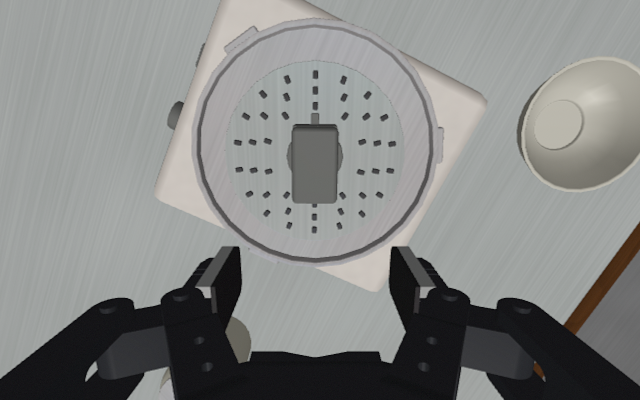

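The disc sits level and concentric in the pan, with the gripper clear and the jaws beyond the hub. As a last check I'll compare the disc's outline in the scene view with where it should be at home (z 0.122) and when not seated (z 0.134).

Run:
```python
from h import *
ci=camera_info('scene');b=cv2.imread('pics/scene8.png')
c=b[130:260,190:340];o=cv2.resize(c,None,fx=5,fy=5,interpolation=cv2.INTER_CUBIC)
t=np.linspace(0,2*np.pi,90)
for r,z,col in [(.07,.122,(0,0,255)),(.07,.134,(0,255,255)),(.1,.112,(0,255,0))]:
    q=np.array([proj(ci,[.5545+r*np.cos(a),-.157+r*np.sin(a),z]) for a in t]);q=((q-[190,130]+.5)*5).astype(int)
    cv2.polylines(o,[q],True,col,1)
cv2.imwrite('pics/s8v.png',o)
a=cv2.imread('pics/top0.png');d=cv2.imread('pics/top8.png')
for n,(x,y) in dict(jar=(150,195),tub=(467,202),bowl=(326,118)).items():
    print(n,cv2.absdiff(a,d)[y-25:y+25,x-25:x+25].mean().round(2))
```

```text
jar 22.1
tub 32.6
bowl 22.16
```

View pics/s8v.png

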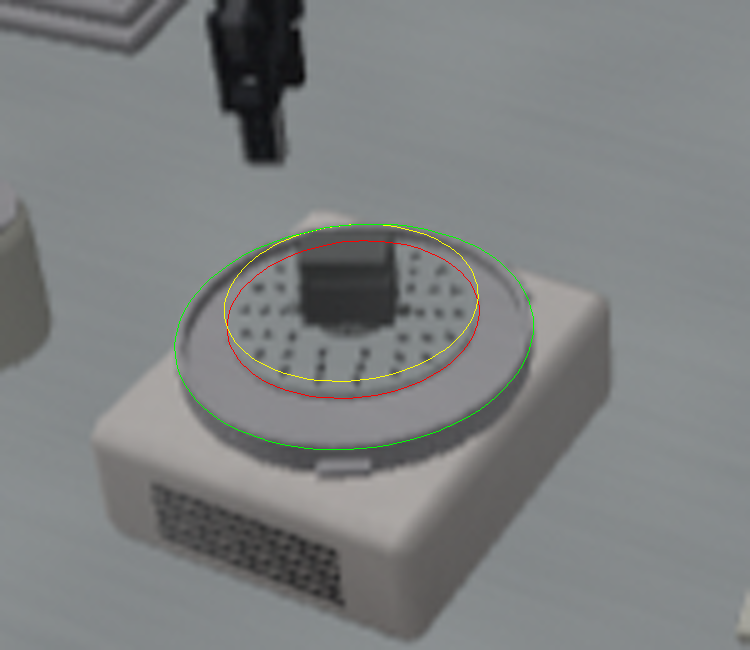

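The red circle (home) fits the disc edge. The picture differences near the jar, tub and bowl are high everywhere, so I'll look at the top view.

View pics/top8.png

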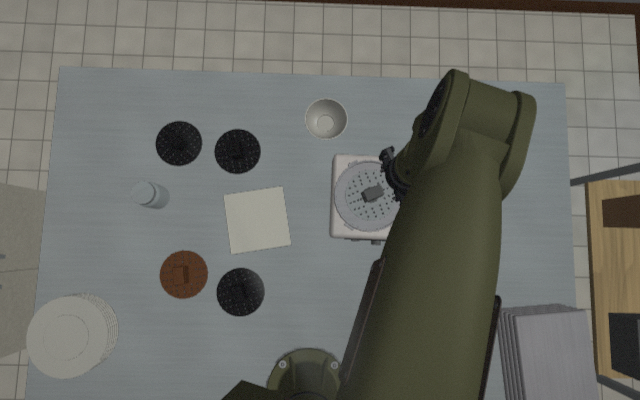

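The top view is only brighter overall. The jar (150,195) and bowl (326,118) have not moved. The tub is hidden by the arm here, but the scene view shows it in place. I'm handing in the job.

Run:
```python
from h import *
from plant import close_job
st();print(close_job())
```

```text
t 15.0 p [ 0.5654 -0.1833  0.2523] rpy [-1.7984e+02 -1.6000e-01  1.1416e+02] F [-1.1  0.4 -0.7] M [ 0.    0.   -0.02] gap 0.0649 q [-18.   17.3  -2.2  70.6   0.   47.9]
the job is handed in; nothing more can be done
None
```

The grating disc is fitted on the food processor: fully home, level, and released with the gripper clear. I handed the job in at 15.0 s of the 72 s allowed.

**What I did:** I gripped the grey disc's hub across its 30 mm and lowered it over the shaft, about 10° short of the keyways (measured at about 24° from y). I then turned it to 24° under only a few newtons and lowered it until it met the seat. Neither the readings after each move nor the turning moment showed any forcing.

**Last checks:**
- **Height:** contact came with the tool at z = 0.1416 m; home was predicted at 0.1415 m. In the scene picture the disc's edge fits the home outline, not the one 12 mm higher.
- **Level and centred:** the wrist and scene pictures both show the disc level and concentric with the pan.
- **Other objects:** the jar and bowl are unmoved in the top view. The arm hides the tub there, but the scene view shows it in place by eye.

**Checks that disagreed:**
- **Tab entry:** the hub touched lightly and sank to about 8 mm above home while still roughly 10° off. The tabs were probably already partly in the keyways, so the drop was gradual rather than one distinct step.
- **Picture difference:** my automatic before/after comparison around the jar, tub and bowl failed. The pictures differ in overall brightness, and the arm covers the tub, so I judged their positions by eye.

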